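# Set the two-dial code on the red strongbox

### The arm

A 6-joint arm with a two-finger parallel gripper is mounted at the origin on the work surface. World frame = base frame: x ahead of the robot, y to its left, z up, the work surface at z = 0. Lengths are in mm, angles in rad, forces in N, time in s.
With the tool pointing down it reaches from about 300 to 775 mm from the base axis. Payload 14.6 kg.
Tool frame: the origin (TCP) lies on the centre line of the jaws, within the pads' length; the fingertips stand manip.finger_overhang ahead of it and the grasp point (between the pads) lies 11 mm behind it (manip.finger_overhang is the distance from the TCP to the fingertips, in mm); y points along the fingers, x is the direction in which the jaws open and shut, and the axes are right-handed (so a half turn about y gives the same grasp; the last joint's range is limited). The gripper opens to 94 mm and grips with 3 to 60 N. Pads are 16 mm wide; open, the fingers measure 119 mm over their backs; the gripper's body (75 mm by 177 mm) begins 78 mm behind the grasp point.
Start: joints at [-0.067, 0.3, 1.521, -0, 1.321, -0.067], TCP at [549.99, -0.002, 213.446] pointing down, gripper open.
Joint ranges: [-3.03, 3.03], [-0.79, 2.21], [0.23, 2.52], [-1.04, 4.18], [0, 3.07], [-2.55, 2.55]. Speed limits (rad/s): [2.22, 2.22, 2.57, 3.14, 3.14, 3.14].

### API

Orientations are given as [roll, pitch, yaw] about the fixed x, y, z axes, in that order (R = Rz(yaw) Ry(pitch) Rx(roll)).
In Python, from cell import monitor, viewer, ticket, manip gives the robot as it stands.
- The arm moves only by the shell command python3 -m jog 'ROWS' [FORCE]. ROWS is JSON, a list of rows, each an object of numbers: "grip": the finger opening in cm, from 0 to 9.4; "dx", "dy", "dz": the shift along the tool's x, y, z in cm; "spin": the turn about the tool's y in degrees. In form: [{"grip": .., "dx": .., "dy": .., "dz": .., "spin": ..}, ...]. A call has 1 to 20 rows; each row is the pose to reach, as a shift and turn from the pose commanded when the call began, along the tool's axes at that moment; what a row does not reach only later rows make up. A row lasts 1/8 s, in which the tool goes at most 62.5 mm and 10.7 degrees, less where a joint would pass 70% of its speed; a pose out of reach is approached as far as the arm can. A call with a gripper value outside its range is refused whole. The fingers move at their own pace and stop on an object; FORCE is the grip in N (left out, the last holds). Time passes only in rows, so rows that repeat a pose let the fingers close. It gives the time, the measured TCP pose, the force and the opening at its end, in the units of the state.
- monitor.read_state(): the state, without advancing time (a new reading comes with each control period).
- viewer.camera(name): name is "scene" or "side" or "wrist"; returns a dict with "color" (420x560x3 uint8, red, green, blue), "vertical_fov" (degrees; the focal length in pixels is half the picture's height over the tangent of half this angle, whatever the lens; pixels are square), "cx", "cy" (the principal point, pixels), "rvec" (rotation vector, rad) and "tvec" (3), from world to camera coordinates, as OpenCV has them. Camera axes: x right, y down, z forward; pixel columns grow to the right and rows downward; lengths in mm; the calibration is good to about 2 mm. A picture is of the moment at which its call begins. There is no depth.
- ticket.sign_off(): hands the job in, once; it reports no verdict.
The state is a dict: "clock": time; "joints": joint angles; "qd": joint speeds; "effort": joint torques, N m; "eef_pos": TCP position; "eef_rot": TCP orientation; "wrist_force": force on the tool from outside, world axes, zero at the start; "moment": the same for the moment, N m; "finger_gap": finger opening in mm.
Only numpy, scipy, OpenCV 4.12 (cv2) and the standard library are available. Lean on these libraries where they do the work, as an engineer would, in place of code of your own. Each camera call takes 0.05 s, during which the arm holds its last target. There are 200 camera calls.

### The job

Set the code on the red strongbox on the stockroom bench: first turn its orange dial until the white line points at the yellow dot, then turn its black dial until the white line points at the blue dot. The blue strongbox has dials just like these, but this code is for the red one. Let go of the dials when they are set.

Things in the scene. Friction and masses are not known exactly. Their poses are not given: they have to be found in the camera images.
- orange_dial_grip (a point): Centre of the orange bar grip (50 long, 14 thick, 38 mm tall) on the orange dial's vertical axis, on the red strongbox. Bar: 25 mm below to 13 mm above this point, on a 54 mm disc; the dial plate is 33 mm below. Turns with the dial: x runs along the bar to the white-line end, z up. Box: red steel, 170x270x90 mm, fixed; its dials 105 to 135 mm apart, either one left; clear above.
- orange_dial (a joint): Orange dial's angle (rad), growing anticlockwise from above. It tells where the white line points among six dots (16 mm wide, 45 mm from the axis) on the fixed grey plate, 112 mm across: white 0, yellow 1.047, red 2.094, black 3.14, blue -2.094, green -1.047. Starts at -0.4 to 0.5; set to yellow. Friction 0.05 N m, no clicks or spring: stays where left. Stops at -3.1, 3.1.
- black_dial_grip (a point): Centre of the black bar grip (50 long, 14 thick, 38 mm tall) on the black dial's vertical axis, on the red strongbox. Bar: 25 mm below to 13 mm above this point, on a 54 mm disc; the dial plate is 33 mm below. Turns with the dial: x runs along the bar to the white-line end, z up. Beside the orange dial.
- black_dial (a joint): Angle (rad) of the black dial, with the same dots, values, sign, friction and stops as the orange dial. It starts at -1.55 to -0.65 (about green) and is to be set to the blue dot, -2.094, turning clockwise.

How it is judged:
By the outcome, as a careful person would: the job done as asked, in the order asked, and still so for the second after the job is handed in, with the robot touching nothing.
It also fails if it takes over 40 s, if anything falls off the work surface, if the arm or the gripper's body presses on something with over 40 N, if the wrist force passes 120 N, or if a joint passes its speed limit or range.

## Working session

There is one attempt and no reset: what is moved stays moved. The work goes in short steps, Python scripts to look and compute and a shell command to move; the robot and the scene stay as the last step left them, time stands still between calls to the robot, and variables do not carry over. Pictures are saved under pics/ and viewed, about 8 in all and at most 12, crops included, and the job is handed in when it is done.

```bash
mkdir -p pics; ls
cat > h.py <<'E'
import numpy as np, cv2
from cell import monitor, viewer, ticket, manip
def shot(n,f):
    c=viewer.camera(n); cv2.imwrite('pics/'+f,c['color'][:,:,::-1]); np.save('pics/'+f+'.npy',c,allow_pickle=True); return c
def load(f): return np.load('pics/'+f+'.npy',allow_pickle=True).item()
def KRt(c):
    f=210/np.tan(np.radians(c['vertical_fov'])/2)
    return np.array([[f,0,c['cx']],[0,f,c['cy']],[0,0,1]]),cv2.Rodrigues(np.array(c['rvec'],float))[0],np.array(c['tvec'],float).ravel()
def ray(c,uv,z):
    K,R,t=KRt(c); o=-R.T@t; d=R.T@np.linalg.inv(K)@np.array([uv[0],uv[1],1.]); return o+d*(z-o[2])/d[2]
def proj(c,P):
    K,R,t=KRt(c); p=(K@(R@np.atleast_2d(P).T+t[:,None])).T; return p[:,:2]/p[:,2:]
E
python3 - <<'E'
from h import *
print(monitor.read_state(), manip.finger_overhang)
ims=[]
for n in ['scene','wrist','side']:
    c=shot(n,n+'0.png'); K,R,t=KRt(c); print(n,-R.T@t,R[2],K[0,0],c['cx'],c['cy'])
    ims.append(c['color'][:,:,::-1])
cv2.imwrite('pics/w.png',ims[1])
E
```

```text
pics
{'clock': 0.0, 'joints': array([-6.65983027e-02,  3.00466565e-01,  1.52157990e+00, -3.61784840e-05,
        1.32065874e+00, -6.66081776e-02]), 'qd': array([-0.00182813, -0.00048001, -0.00066887, -0.00065543,  0.00128063,
        0.00019387]), 'effort': array([-1.53750298e-03, -5.31805658e+01, -3.52735734e+01,  7.07558286e-02,
        2.43994006e-02, -4.79655944e-05]), 'eef_pos': array([5.49756805e+02, 4.99397497e-03, 2.12889299e+02]), 'eef_rot': array([-1.57075724e+00,  1.11242399e-03,  1.88716263e-05]), 'wrist_force': array([-0.13010749, -0.11766426, -1.04701979]), 'moment': array([-0.05397132,  0.00472478, -0.00758037]), 'finger_gap': 93.83331172935888} 8.0
scene [1188.36811183 -238.4165039   828.7293645 ] [-0.67398864  0.24569786 -0.69668636] 485.4620512271691 283.72564463283487 224.7736167346059
wrist [549.19431792  71.55120396 383.81272022] [-0.0017377  -0.24863327 -0.96859614] 312.6278289134384 279.90245744937243 212.35619718186965
side [385.92300699 561.56441783 753.20417292] [ 0.18926945 -0.69360537 -0.6950458 ] 503.4515397240621 278.8770712487845 206.65310893541078
```

View pics/scene0.png

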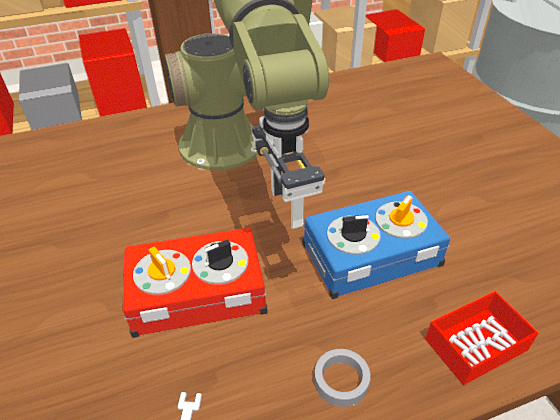

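View pics/wrist0.png

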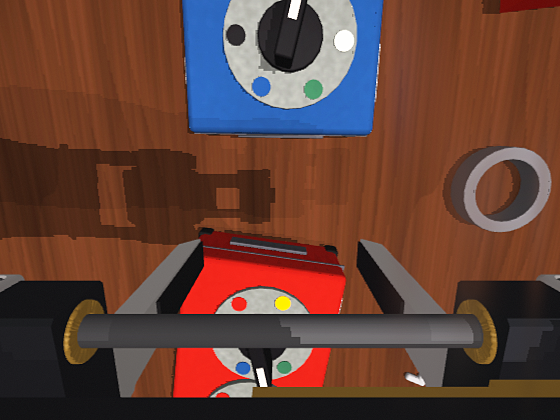

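The scene view shows the red strongbox at left: orange dial near (160,268), black dial near (220,260). The blue box is at right. The wrist view shows the red box's black dial near (262,335). Next I'll enlarge the red box in both fixed cameras.

Run:
```python
import cv2,numpy as np
a=cv2.imread('pics/scene0.png')[225:315,115:275]; b=cv2.imread('pics/side0.png')
a=cv2.resize(a,None,fx=5,fy=5,interpolation=cv2.INTER_CUBIC); cv2.imwrite('pics/sc.png',a)
```

```text
(no output)
```

View pics/sc.png

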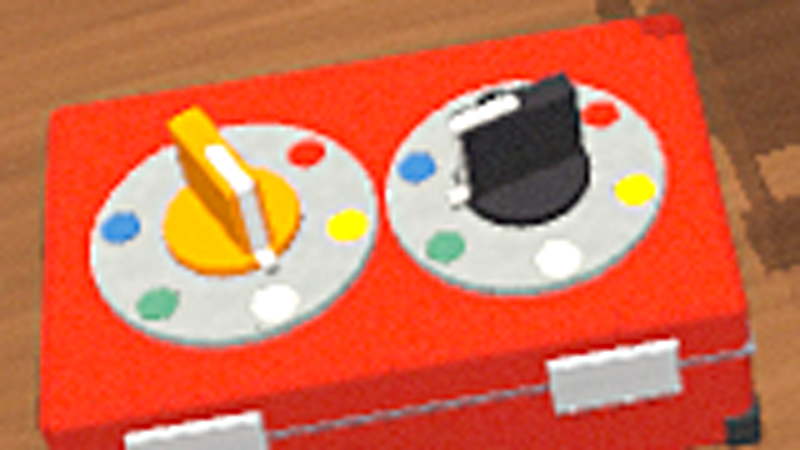

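View pics/side0.png

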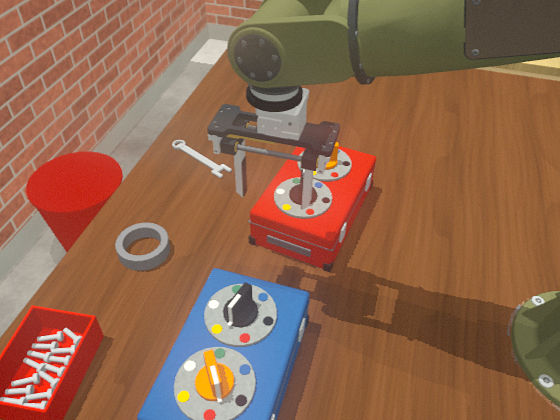

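Red-box crop, in crop pixels: the orange dial's dots are blue (121,228), green (158,303), white (275,304), yellow (348,224), red (307,153). Its line end is at the bottom, (268,268). The black dial's dots are blue (417,166), green (446,246), white (559,259), yellow (635,189), red (601,114). Its line end is at about (458,195), between green and blue. The side view shows the gripper standing clear of both boxes.

Run:
```python
from h import *
from scipy.optimize import least_squares
c=load('scene0.png')
A=dict(w=0,y=1.047,r=2.094,b=-2.094,g=-1.047)
f=lambda p:np.array([p[0]/5+115-.4,p[1]/5+225-.4])
O=dict(b=(121,228),g=(158,303),w=(275,304),y=(348,224),r=(307,153))
B=dict(b=(417,166),g=(446,246),w=(559,259),y=(635,189),r=(601,114))
def res(p):
    r=[]
    for (x,y,ph),D in (((p[0],p[1],p[4]),O),((p[2],p[3],p[5]),B)):
        for k in D: r.append(proj(c,[x+45*np.cos(A[k]+ph),y+45*np.sin(A[k]+ph),p[6]])[0]-f(D[k]))
    return np.ravel(r)
o=ray(c,f((233,235)),95);b=ray(c,f((525,185)),95)
s=least_squares(res,[*o[:2],*b[:2],0,0,95]); p=s.x
print(p.round(3),'rms',np.sqrt(np.mean(s.fun**2)),'dist',np.hypot(*(p[:2]-p[2:4])))
zp=p[6]
for n,cx,ph,pts in (('o',p[:2],p[4],[((268,268),8),((248,188),46),((212,150),46)]),('b',p[2:4],p[5],[((458,198),8),((458,125),46),((515,100),46)])):
    for q,h in pts:
        P=ray(c,f(q),zp+h)[:2]-cx; print(n,P.round(1),'r',np.hypot(*P).round(1),'world ang',np.arctan2(P[1],P[0]).round(3),'dial',(np.arctan2(P[1],P[0])-ph).round(3))
```

```text
[ 5.13930e+02 -2.51240e+02  5.31029e+02 -1.36951e+02  1.67000e-01
  1.90000e-02  9.85350e+01] rms 0.11990274001682143 dist 115.56112486989579
o [33.2  8.3] r 34.2 world ang 0.246 dial 0.079
o [25.5  9. ] r 27.1 world ang 0.339 dial 0.172
o [ 1.2 -0.3] r 1.3 world ang -0.213 dial -0.38
b [  7.7 -28.9] r 29.9 world ang -1.31 dial -1.329
b [  5.5 -23.5] r 24.2 world ang -1.342 dial -1.361
b [0.6 0.4] r 0.7 world ang 0.66 dial 0.641
```

```bash
python3 -m jog '[{"grip":5,"dx":-0.4,"dz":-2.5,"spin":8},{"grip":5,"dx":-0.8,"dz":-6,"spin":16},{"grip":5,"dx":-1.3,"dz":-10,"spin":25},{"grip":5,"dx":-1.9,"dz":-14,"spin":34},{"grip":5,"dx":-2.5,"dz":-18,"spin":43},{"grip":5,"dx":-3,"dz":-21.5,"spin":52},{"grip":5,"dx":-3.4,"dz":-24,"spin":61},{"grip":5,"dx":-3.6,"dz":-25.1,"spin":68},{"grip":5,"dx":-3.6,"dz":-25.1,"spin":72},{"grip":5,"dx":-3.6,"dz":-25.1,"spin":72},{"grip":5,"dx":-3.6,"dz":-25.1,"spin":72}]'
python3 - <<'E'
from h import *
c=shot('wrist','wrist1.png'); cs=shot('scene','scene1.png')
b=cv2.resize(cs['color'][100:310,100:380,::-1],(560,420))
cv2.imwrite('pics/w1.png',np.hstack([c['color'][:,:,::-1][:,150:410],b])[:, :800])
print(monitor.read_state()['eef_pos'],proj(c,[513.9,-251.2,98.5]),proj(c,[513.9,-251.2,144]))
E
```

```text
[5.49882421e+02 8.00180549e-03 2.13168832e+02] [[249.52881058 424.10454181]] [[245.18911359 465.25712095]]validation failed for argument at $[0]...
```

View pics/wrist1.png

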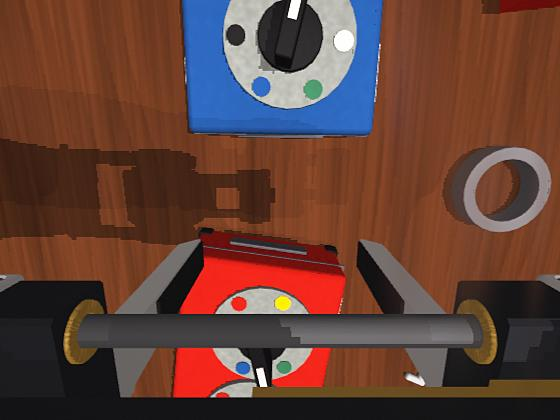

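The move was refused because a row needs every field, so the view hasn't changed. I'll resend it with "dy" included.

```bash
python3 -m jog '[{"grip":5,"dx":-0.4,"dy":0,"dz":-2.5,"spin":8},{"grip":5,"dx":-0.8,"dy":0,"dz":-6,"spin":16},{"grip":5,"dx":-1.3,"dy":0,"dz":-10,"spin":25},{"grip":5,"dx":-1.9,"dy":0,"dz":-14,"spin":34},{"grip":5,"dx":-2.5,"dy":0,"dz":-18,"spin":43},{"grip":5,"dx":-3,"dy":0,"dz":-21.5,"spin":52},{"grip":5,"dx":-3.4,"dy":0,"dz":-24,"spin":61},{"grip":5,"dx":-3.6,"dy":0,"dz":-25.1,"spin":68},{"grip":5,"dx":-3.6,"dy":0,"dz":-25.1,"spin":72},{"grip":5,"dx":-3.6,"dy":0,"dz":-25.1,"spin":72},{"grip":5,"dx":-3.6,"dy":0,"dz":-25.1,"spin":72}]'
python3 - <<'E'
from h import *
c=shot('wrist','wrist1.png')
s=monitor.read_state()
print(s['eef_pos'],s['eef_rot'],proj(c,[[513.9,-251.2,98.5],[513.9,-251.2,144],[531,-137,98.5]]))
E
```

```text
clock: 1.62
eef_pos: [514.0, -250.9, 213.4]
eef_rot: [-1.571, 0.0, -1.255]
wrist_force: [0.7, 0.6, 0.0]
finger_gap: 49.9
[ 514.03418357 -250.83239901  213.41959828] [-1.57083706e+00  4.35478216e-05 -1.25501419e+00] [[280.12527673 210.14278041]
 [280.16761256 223.89202472]
 [165.52264573 154.52192598]]
```

View pics/wrist1.png

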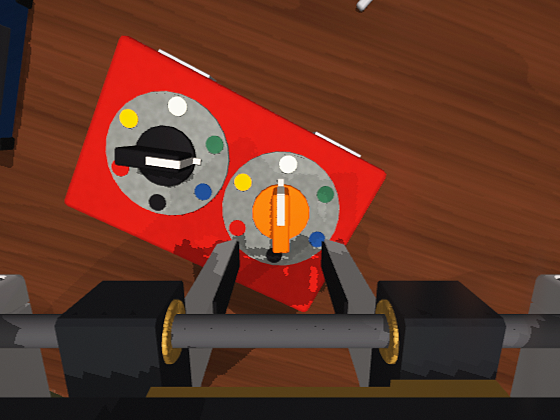

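The wrist view is above the orange dial, with its bar upright at x≈281, midway between the fingers. The dots are white (288,164), green (325,194), blue (317,240), black (274,257), red (237,228), yellow (243,182). I'll refit from this closer view.

Run:
```python
from h import *
from scipy.optimize import least_squares
c=load('wrist1.png')
A=dict(w=0,y=1.047,r=2.094,b=-2.094,g=-1.047,k=3.14159)
for n,D,g in (('o',dict(w=(288,164),g=(325,194),b=(317,240),k=(274,256.5),r=(237,228),y=(243,182)),[514,-251,.1]),('b',dict(y=(128.5,118.5),w=(177.5,106),g=(215,145),b=(203,191.5),k=(157.5,202.5)),[531,-137,.1])):
    z=97
    res=lambda p:np.ravel([proj(c,[p[0]+45*np.cos(A[k]+p[2]),p[1]+45*np.sin(A[k]+p[2]),z])[0]-D[k] for k in D])
    s=least_squares(res,g);p=s.x; print(n,p.round(3),np.sqrt(np.mean(s.fun**2)).round(2))
    for q,h in ([((281,181),8),((281,192),46),((281.5,252),46)] if n=='o' else [((200,161.5),8),((180,163),46),((115,156),46)]):
        P=ray(c,q,z+h)[:2]-p[:2]; print(P.round(1),np.arctan2(P[1],P[0])%6.2832,'dial',np.arctan2(P[1],P[0])-p[2])
```

```text
o [ 5.12342e+02 -2.52247e+02  1.67000e-01] 0.42
[29.   9.2] 0.3064954065953553 dial 0.13980105055922779
[26.3  8.4] 0.31026519690308285 dial 0.14357084086695535
[-21.3  -7.6] 3.4828585858762438 dial -2.9670357701598835
b [ 5.29711e+02 -1.38146e+02  2.20000e-02] 0.22
[  5.9 -31.3] 4.899805925505631 dial -1.4050842619005848
[  6.3 -25.1] 4.959705070167306 dial -1.345185117238909
[-3.8 23.2] 1.7349951280027969 dial 1.7133049405965814
```

```bash
python3 -m jog '[{"grip":5,"dx":0.05,"dy":2,"dz":-0.1,"spin":0},{"grip":5,"dx":0.05,"dy":4,"dz":-0.1,"spin":0},{"grip":5,"dx":0.05,"dy":6,"dz":-0.1,"spin":0},{"grip":5,"dx":0.05,"dy":7.5,"dz":-0.1,"spin":0},{"grip":5,"dx":0.05,"dy":8.5,"dz":-0.1,"spin":0},{"grip":5,"dx":0.05,"dy":9,"dz":-0.1,"spin":0},{"grip":5,"dx":0.05,"dy":9,"dz":-0.1,"spin":0},{"grip":1,"dx":0.05,"dy":9,"dz":-0.1,"spin":0},{"grip":1,"dx":0.05,"dy":9,"dz":-0.1,"spin":0},{"grip":1,"dx":0.05,"dy":9,"dz":-0.1,"spin":0},{"grip":1,"dx":0.05,"dy":9,"dz":-0.1,"spin":0},{"grip":1,"dx":0.05,"dy":9,"dz":-0.1,"spin":0},{"grip":1,"dx":0.05,"dy":9,"dz":-0.1,"spin":0},{"grip":1,"dx":0.05,"dy":9,"dz":-0.1,"spin":0}]' 15
```

```text
clock: 3.42
eef_pos: [513.2, -251.7, 123.5]
eef_rot: [-1.571, 0.0, -1.257]
wrist_force: [-1.5, 2.8, 3.2]
finger_gap: 14.0
```

The fingers closed on the bar at 14.0 mm, as expected. Now I'll turn it anticlockwise by 51.6°.

```bash
python3 -m jog '[{"grip":1,"dx":0,"dy":0,"dz":0,"spin":-4},{"grip":1,"dx":0,"dy":0,"dz":0,"spin":-10},{"grip":1,"dx":0,"dy":0,"dz":0,"spin":-17},{"grip":1,"dx":0,"dy":0,"dz":0,"spin":-24},{"grip":1,"dx":0,"dy":0,"dz":0,"spin":-31},{"grip":1,"dx":0,"dy":0,"dz":0,"spin":-38},{"grip":1,"dx":0,"dy":0,"dz":0,"spin":-44},{"grip":1,"dx":0,"dy":0,"dz":0,"spin":-49},{"grip":1,"dx":0,"dy":0,"dz":0,"spin":-51.6},{"grip":1,"dx":0,"dy":0,"dz":0,"spin":-51.6},{"grip":1,"dx":0,"dy":0,"dz":0,"spin":-51.6},{"grip":1,"dx":0,"dy":0,"dz":0,"spin":-51.6}]'; python3 -m jog '[{"grip":5,"dx":0,"dy":0,"dz":0,"spin":0},{"grip":5,"dx":0,"dy":0,"dz":0,"spin":0},{"grip":5,"dx":0,"dy":0,"dz":0,"spin":0},{"grip":5,"dx":0,"dy":0,"dz":0,"spin":0},{"grip":5,"dx":0,"dy":-1.5,"dz":0,"spin":0},{"grip":5,"dx":0,"dy":-4,"dz":0,"spin":0},{"grip":5,"dx":0,"dy":-7,"dz":0,"spin":0},{"grip":5,"dx":0,"dy":-9,"dz":0,"spin":0},{"grip":5,"dx":0,"dy":-9,"dz":0,"spin":0},{"grip":5,"dx":0,"dy":-9,"dz":0,"spin":0}]'; python3 -c "
from h import *
shot('wrist','wrist2.png')"
```

```text
clock: 4.92
eef_pos: [513.4, -251.9, 123.6]
eef_rot: [-1.571, -0.001, -0.357]
wrist_force: [2.5, -0.9, 1.2]
finger_gap: 14.1
clock: 6.18
eef_pos: [513.0, -251.7, 212.9]
eef_rot: [-1.571, 0.001, -0.356]
wrist_force: [0.3, -0.0, -0.7]
finger_gap: 50.2
```

View pics/wrist2.png

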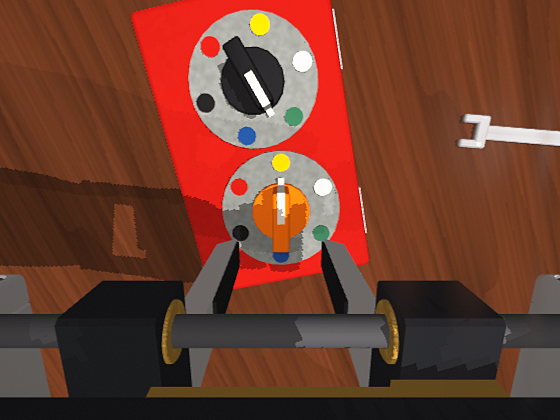

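The white line and the yellow dot are both at column 281, rows 181 and 162, so the orange dial is set. The black bar runs from (234,45) to its line end at about (270,113). Next I'll move above the black dial and grip it.

```bash
python3 -m jog '[{"grip":5,"dx":-0.3,"dy":0,"dz":1.2,"spin":-4},{"grip":5,"dx":-0.8,"dy":0,"dz":3.5,"spin":-11},{"grip":5,"dx":-1.4,"dy":0,"dz":6.5,"spin":-19},{"grip":5,"dx":-1.9,"dy":0,"dz":9,"spin":-27},{"grip":5,"dx":-2.25,"dy":0,"dz":10.8,"spin":-32},{"grip":5,"dx":-2.37,"dy":0,"dz":11.3,"spin":-33.4},{"grip":5,"dx":-2.37,"dy":0,"dz":11.3,"spin":-33.4},{"grip":5,"dx":-2.37,"dy":0,"dz":11.3,"spin":-33.4}]'; python3 -c "
from h import *
shot('wrist','wrist3.png')"
```

```text
clock: 7.22
eef_pos: [530.2, -138.2, 213.2]
eef_rot: [-1.571, 0.0, 0.225]
wrist_force: [-0.4, -0.1, 0.1]
finger_gap: 50.2
```

View pics/wrist3.png

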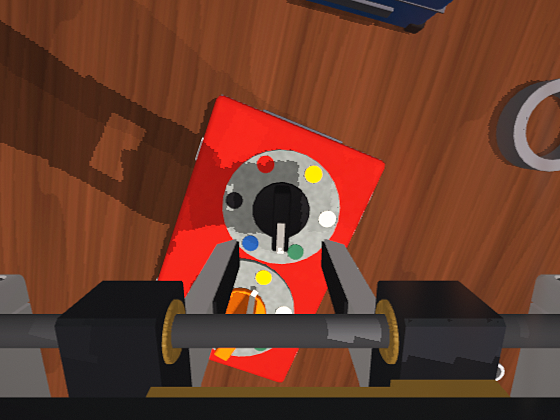

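The tool is above the black dial: bar vertical at x≈281, line end at (280,250), blue dot (250,243), green (295,252). I'll descend and close on the bar.

```bash
python3 -m jog '[{"grip":5,"dx":0,"dy":2,"dz":0,"spin":0},{"grip":5,"dx":0,"dy":4,"dz":0,"spin":0},{"grip":5,"dx":0,"dy":6,"dz":0,"spin":0},{"grip":5,"dx":0,"dy":7.5,"dz":0,"spin":0},{"grip":5,"dx":0,"dy":8.5,"dz":0,"spin":0},{"grip":5,"dx":0,"dy":9,"dz":0,"spin":0},{"grip":5,"dx":0,"dy":9,"dz":0,"spin":0},{"grip":1,"dx":0,"dy":9,"dz":0,"spin":0},{"grip":1,"dx":0,"dy":9,"dz":0,"spin":0},{"grip":1,"dx":0,"dy":9,"dz":0,"spin":0},{"grip":1,"dx":0,"dy":9,"dz":0,"spin":0},{"grip":1,"dx":0,"dy":9,"dz":0,"spin":0},{"grip":1,"dx":0,"dy":9,"dz":0,"spin":0},{"grip":1,"dx":0,"dy":9,"dz":0,"spin":0}]' 15
python3 - <<'E'
from h import *
from scipy.optimize import least_squares
c=load('wrist3.png'); A=dict(w=0,y=1.047,r=2.094,b=-2.094,g=-1.047,k=3.14159)
D=dict(y=(314,174),w=(327,219),g=(295,252),b=(250,243),k=(233.5,200),r=(265.5,164))
s=least_squares(lambda p:np.ravel([proj(c,[p[0]+45*np.cos(A[k]+p[2]),p[1]+45*np.sin(A[k]+p[2]),97])[0]-D[k] for k in D]),[530,-138,0]);print(s.x,np.sqrt(np.mean(s.fun**2)))
E
```

```text
clock: 9.02
eef_pos: [530.7, -137.5, 123.6]
eef_rot: [-1.571, -0.001, 0.227]
wrist_force: [4.3, 2.4, -0.2]
finger_gap: 13.8
[ 5.29868307e+02 -1.37498033e+02  1.63242391e-02] 0.19364319217969375
```

```bash
python3 -m jog '[{"grip":1,"dx":0,"dy":0,"dz":0,"spin":4},{"grip":1,"dx":0,"dy":0,"dz":0,"spin":10},{"grip":1,"dx":0,"dy":0,"dz":0,"spin":17},{"grip":1,"dx":0,"dy":0,"dz":0,"spin":24},{"grip":1,"dx":0,"dy":0,"dz":0,"spin":31},{"grip":1,"dx":0,"dy":0,"dz":0,"spin":37},{"grip":1,"dx":0,"dy":0,"dz":0,"spin":41},{"grip":1,"dx":0,"dy":0,"dz":0,"spin":41.9},{"grip":1,"dx":0,"dy":0,"dz":0,"spin":41.9},{"grip":1,"dx":0,"dy":0,"dz":0,"spin":41.9},{"grip":1,"dx":0,"dy":0,"dz":0,"spin":41.9}]'; python3 -m jog '[{"grip":5,"dx":0,"dy":0,"dz":0,"spin":0},{"grip":5,"dx":0,"dy":0,"dz":0,"spin":0},{"grip":5,"dx":0,"dy":0,"dz":0,"spin":0},{"grip":5,"dx":0,"dy":0,"dz":0,"spin":0},{"grip":5,"dx":0,"dy":-1.5,"dz":0,"spin":0},{"grip":5,"dx":0,"dy":-4,"dz":0,"spin":0},{"grip":5,"dx":0,"dy":-7,"dz":0,"spin":0},{"grip":5,"dx":0,"dy":-10,"dz":0,"spin":0},{"grip":5,"dx":0,"dy":-13,"dz":0,"spin":0},{"grip":5,"dx":0,"dy":-13,"dz":0,"spin":0},{"grip":5,"dx":0,"dy":-13,"dz":0,"spin":0}]'; python3 -c "
from h import *
a=shot('wrist','wrist4.png')['color'];b=shot('scene','scene4.png')['color'][225:315,115:275]
o=np.zeros((600,800,3),np.uint8);o[:300,:440]=a[0:300,60:500];o[300:,:]=cv2.resize(b,(800,450),interpolation=2)[:300] ;cv2.imwrite('pics/f.png',o[:,:,::-1])"
```

```text
clock: 10.4
eef_pos: [530.4, -137.4, 123.6]
eef_rot: [-1.57, -0.0, -0.503]
wrist_force: [3.6, 4.1, 1.8]
finger_gap: 14.4
clock: 11.78
eef_pos: [530.1, -137.5, 253.1]
eef_rot: [-1.571, 0.001, -0.504]
wrist_force: [0.1, 0.6, -0.5]
finger_gap: 50.2
```

View pics/f.png

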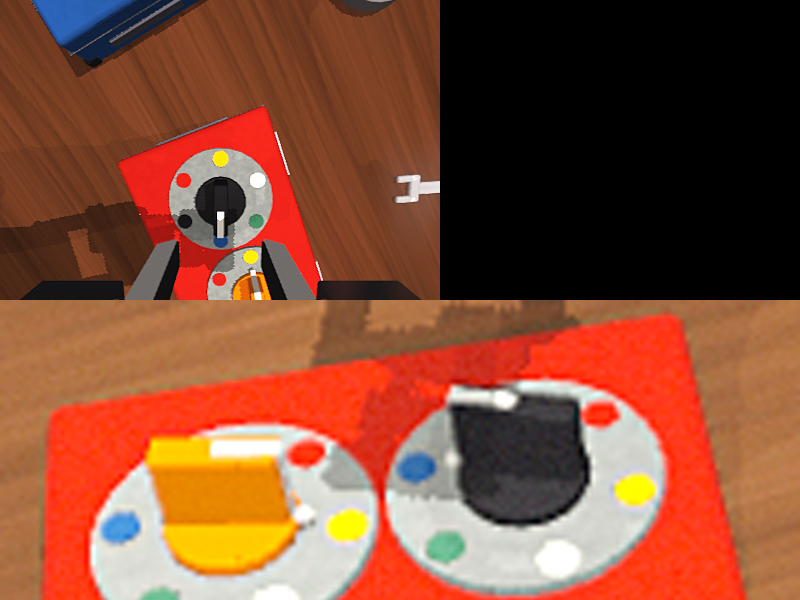

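In the wrist crop the black line end is at (220,237), directly in line with the blue dot (221,242) and opposite yellow (220,159). In the scene view the orange line still points at yellow, and the gripper is clear. I'm handing in the job.

```bash
python3 -c "
from cell import ticket; print(ticket.sign_off())"
```

```text
the job is handed in; nothing more can be done
None
```

The code is set on the red strongbox. I turned the orange dial about 51.6° anticlockwise to the yellow dot, then the black dial about 41.9° clockwise to the blue dot, and released both.

- **Orange dial:** after release, the white line lined up with the yellow dot in the wrist view. The scene camera showed it still pointing there at the end.
- **Black dial:** the white line lined up with the blue dot, to within about a pixel, in the wrist view.
- **Limits:** the job was handed in at about 12 s of the 40 s allowed. Every wrist force reading was about 6 N or less. The open gripper was about 130 mm above its grip height.

One move command was refused for a missing field before the arm had moved; I resent it corrected. The two camera fits put the dial centres within 1–2 mm of each other, and no check failed.

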